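Pack a stack of culture dishes in a fold-up tray

TASK

The taped stack of culture dishes was set down jutting over one crease of the tray blank on the scale. Slide it back to the middle of the tray's base, keeping it upright and never lifting it off the board, and fold up the three walls that are still down, so that all four walls of the tray stand square around it and stay so. Leave the other things on the bench where they are.

Things in the scene. Friction and masses are not known exactly. Their poses are not given: they have to be found in the camera images.
- tray: brown board tray blank on a low white bench scale (118 mm square steel pan, black rubber top) that holds it fast: neither shifts. Base panel 125 x 125 mm, board 4 mm thick, top face 50 mm above the bench; a hinged wall on each side, clear of the bench. Origin: centre of the base, at bench height; z up, x and y parallel to its sides. wall_a is on the -x side, wall_b +x, wall_c +y, wall_d -y.
- dish_stack: three closed round culture dishes, clear with dark pink agar, taped into one upright stack 92 mm across (too wide for most grippers), 46.5 mm high, 0.13 to 0.23 kg. It starts on the base but too far to wall_a's side, jutting 23 to 38 mm over that crease. It slides on the board when pushed. Origin: centre of its underside; z up (its axis).
- wall_a (a joint): wall on the tray's -x side: board panel 133 mm long, 50 mm from crease to free edge, 4 mm thick, plain. Starts hanging at -0.25 to -0.08; the jutting dishes are in its way. Value = its angle: 0 level, outwards; 1.571 upright; limits -0.6 (hanging) and 2.0 (folded too far in). Its stiff crease keeps it at the angle it is left at.
- wall_a_edge (a point): middle of the free edge of wall_a (half way through the board); moves with the wall. All creases run along the base's sides, 62.5 mm from the tray's centre, 50 mm above the bench.
- wall_b (a joint): wall on the tray's +x side: board panel 133 mm long, 50 mm from crease to free edge, 4 mm thick, plain. Starts at -0.2 to 0.4. Value = its angle: 0 level, outwards; 1.571 upright; limits -0.6 (hanging) and 2.0 (folded too far in). Its stiff crease keeps it at the angle it is left at.
- wall_b_edge (a point): middle of the free edge of wall_b (half way through the board); moves with the wall. The walls are very light: under 0.5 N at the free edge raises one; nothing stops it at upright.
- wall_c (a joint): wall on the tray's +y side: board panel 125 mm long, 50 mm from crease to free edge, 4 mm thick, with a 12 mm corner lug at each end, folded square to its inner face. Already folded up: starts at 1.5 to 1.64. Value = its angle: 0 level, outwards; 1.571 upright; limits -0.6 (hanging) and 2.0 (folded too far in). Its stiff crease keeps it at the angle it is left at.
- wall_c_edge (a point): middle of the free edge of wall_c (half way through the board); moves with the wall. Upright, the lugs of wall_c and wall_d lie along the inside of wall_a and wall_b and leave 101 mm between them.
- wall_d (a joint): wall on the tray's -y side: board panel 125 mm long, 50 mm from crease to free edge, 4 mm thick, with corner lugs like wall_c's. Starts at -0.2 to 0.4. Value = its angle: 0 level, outwards; 1.571 upright; limits -0.6 (hanging) and 2.0 (folded too far in). Its stiff crease keeps it at the angle it is left at.
- wall_d_edge (a point): middle of the free edge of wall_d (half way through the board); moves with the wall. Under a level wall there are 46 mm of free height above the bench, so a tilted fingertip fits under it from outside.
- spare_dishes: bystander, to be left where it is: stack of four cream-coloured culture dishes (one rigid piece), 92 mm across, 62 mm high; origin: centre of its underside
- sharps_bin: bystander, to be left where it is: open round yellow waste bin, 194 mm across the rim, 175 mm high; origin: centre of its underside
- tube_block: bystander, to be left where it is: low black tube block with many small holes, 85 x 125 x 36 mm; origin: centre of its underside
- reagent_bottle: bystander, to be left where it is: amber bottle with a black cap, 66 mm across, 108 mm high; origin: centre of its underside
Things that resemble listed ones, but are neither listed nor needed, are in the scene too. Leave any green or purple look-alike of the dish_stack alone.

How it is judged:
By the outcome, as a careful person would: the job done as asked, in the order asked, and still so for the second after the job is handed in, with the robot touching nothing.
It also fails if it takes over 58 s, if anything falls off the work surface, if the arm or the gripper's body presses on something with over 40 N, if the wrist force passes 120 N, or if a joint passes its speed limit or range.

ROBOT

A 6-joint arm with a two-finger parallel gripper is mounted at the origin on the work surface. World frame = base frame: x ahead of the robot, y to its left, z up, the work surface at z = 0. Lengths are in mm, angles in degrees, forces in N, time in s.
With the tool pointing down it reaches from about 300 to 850 mm from the base axis. Payload 4.2 kg.
Tool frame: the origin (TCP) lies midway between the tips of the shut fingers; the grasp point (between the pads) lies 19 mm behind it; z points along the fingers, y is the line along which they close (so a half turn about z gives the same grasp; the last joint's range is limited). The gripper opens to 91 mm and grips with 3 to 60 N. Pads are 32 mm wide; open, the fingers measure 118 mm over their backs; the gripper's body (76 mm by 178 mm) begins 60 mm behind the grasp point.
Start: joints at [-68.526, 18.312, 89.639, -0, 72.044, -1.146], TCP at [221.164, -530.785, 185.476] pointing down, gripper open.
Joint ranges: [-177.97, 177.97], [-48.28, 115.42], [12.27, 149.76], [-77.06, 257.06], [2.81, 150.46], [-146.56, 146.56]. Speed limits (degrees/s): [147.25, 147.25, 180, 180, 180, 180].

INTERFACE

Orientations are given as [roll, pitch, yaw] about the fixed x, y, z axes, in that order (R = Rz(yaw) Ry(pitch) Rx(roll)).
In Python, from workcell import state, grab_frame, camera_model, workorder gives the robot as it stands.
- The arm moves only by the tool carry_out, never from a script. Its argument "commands" is a list of rows, each a list of 7 numbers: the turn, a rotation vector about the tool's x, y, z in degrees, then the shift along the tool's x, y, z in mm, then the opening, from -1 (shut) to 1 (fully open). In form: [[ax, ay, az, dx, dy, dz, hand], ...]. A call has 1 to 20 rows; each row is the pose to reach, as a shift and turn from the pose commanded when the call began, along the tool's axes at that moment; what a row does not reach only later rows make up. A row lasts 1/10 s, in which the tool goes at most 50 mm and 8.59 degrees, less where a joint would pass 70% of its speed; a pose out of reach is approached as far as the arm can. A call with a gripper value outside its range is refused whole. The fingers move at their own pace and stop on an object; "force" is the grip in N (left out, the last holds). Time passes only in rows, so rows that repeat a pose let the fingers close. It gives the time, the measured TCP pose, the force, the opening and the grip force at its end, in the units of the state.
- state(): the state, without advancing time (a new reading comes with each control period).
- grab_frame(name): name is "scene" or "top"; returns the picture (400x640x3 uint8, red, green, blue); there is no depth.
- camera_model(name): a dict with "fx", "fy", "cx", "cy" (pixels), "origin" and "rotation" of the camera in the world. Camera axes: x right, y up, looking along -z (the intrinsics and any distortion apply to the point x, -y, -z); pixel columns grow to the right and rows downward; lengths in mm; the calibration is good to about 2 mm. A picture is of the moment at which its call begins. camera_model takes no time and is no camera call.
- workorder.job_done(): hands the job in; it is judged then, once.
The state is a dict: "time_s": time; "qpos": joint angles; "qvel": joint speeds; "effort": joint torques, N m; "ee_pos": TCP position; "ee_rot": TCP orientation; "force": force on the tool from outside, world axes, zero at the start; "torque": the same for the moment, N m; "gripper_width": finger opening in mm; "gripper_force": force on a finger pad.
Only numpy, scipy, OpenCV 4.12 (cv2) and the standard library are available. Lean on these libraries where they do the work, as an engineer would, in place of code of your own. Each camera call takes 0.05 s, during which the arm holds its last target. There are 200 camera calls.

## Working session

There is one attempt and no reset: what is moved stays moved. The work goes in short steps, Python scripts to look and compute and a tool call to move; the robot and the scene stay as the last step left them, time stands still between calls to the robot, and variables do not carry over. Pictures are saved under pics/ and viewed, at most 10 in all, crops included, and the job is handed in when it is done.

Besides the shell and the picture viewer there is one more tool, called after "Emit:" as name(argument=value, ...) on one line, values as JSON. carry_out: Moves the arm, as the interface text tells. Its arguments: {"type":"object","properties":{"commands":{"type":"array"},"force":{"type":"number"}},"required":["commands"]}

```bash
mkdir -p pics; ls
python3 - <<'E'
from workcell import *
import cv2
for n in("scene","top"):
    f=grab_frame(n); cv2.imwrite(f"pics/{n}0.png",f[:,:,::-1]); print(n,camera_model(n))
print(state())
E
```

```text
pics
scene {'fx': 451.75790498249944, 'fy': 451.75790498249944, 'cx': 315.87085019292755, 'cy': 199.28585315276723, 'origin': array([1213.35392065,  775.83072202, 1005.96611764]), 'rotation': array([ 44.86346213,   0.50742547, 140.22499374])}
top {'fx': 414.3228269407572, 'fy': 414.3228269407572, 'cx': 317.8039050642893, 'cy': 191.3926401030772, 'origin': array([ 472.03171566,   11.54740217, 1402.70434989]), 'rotation': array([  4.32323848,   1.03935822, -91.42996435])}
{'time_s': 0.1, 'qpos': array([-6.85253775e+01,  1.83461884e+01,  8.97009118e+01, -6.16605449e-04,
        7.20429432e+01, -1.14631922e+00]), 'qvel': array([ 0.01961372, -0.15399463, -0.23099997,  0.01786567,  0.10216638,
       -0.01049435]), 'effort': array([-6.72286151e-04, -4.13334203e+01, -2.32509577e+01,  7.27596832e-02,
        4.21799545e-02, -5.52831193e-05]), 'ee_pos': array([ 220.97204574, -530.29674316,  184.71219057]), 'ee_rot': array([-1.79909963e+02, -1.21523014e-03,  2.26211313e+01]), 'force': array([-0.26598127, -0.31759062, -0.73640807]), 'torque': array([ 0.02545805, -0.00342033, -0.050638  ]), 'gripper_force': 0.0, 'gripper_width': 91.41209617579257}
```

View pics/scene0.png

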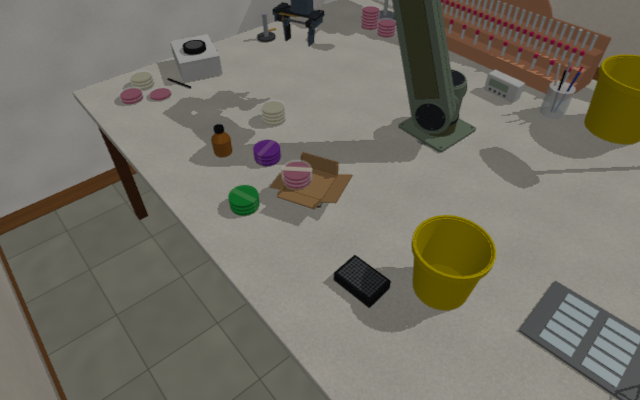

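View pics/top0.png

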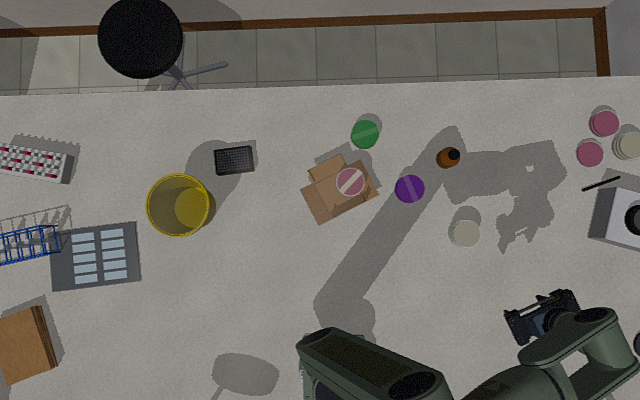

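The scene picture shows the tray at about (312,183), with the pink dishes at (297,175). The top picture has the tray around (340,188) and the dishes at (350,182). The green dishes (365,134) and purple dishes (409,188) are the look-alikes. Next I'll enlarge both views.

```bash
cat > h.py <<'E'
import numpy as np, cv2
from scipy.spatial.transform import Rotation as R
from workcell import *
CM={n:camera_model(n) for n in("scene","top")}
def ray(n,u,v):
    m=CM[n]; d=np.array([(u-m['cx'])/m['fx'],-(v-m['cy'])/m['fy'],-1])
    return m['origin'],R.from_euler('xyz',m['rotation'],degrees=True).apply(d)
def onz(n,u,v,z):
    o,d=ray(n,u,v); return o+d*(z-o[2])/d[2]
def proj(n,p):
    m=CM[n]; c=R.from_euler('xyz',m['rotation'],degrees=True).inv().apply(np.asarray(p,float)-m['origin'])
    return np.array([m['cx']-m['fx']*c[...,0]/c[...,2],m['cy']+m['fy']*c[...,1]/c[...,2]]).T
def tri(a,b):  # two (name,u,v): midpoint, gap
    o1,d1=ray(*a);o2,d2=ray(*b)
    s=np.linalg.lstsq(np.c_[d1,-d2],o2-o1,rcond=None)[0]
    p,q=o1+s[0]*d1,o2+s[1]*d2
    return (p+q)/2,np.linalg.norm(p-q)
E
python3 - <<'E'
from h import *
print({k:v for k,v in CM['top'].items() if 'dist' in k}, CM['top'].keys())
a=cv2.imread("pics/scene0.png")[145:217,265:361]; b=cv2.imread("pics/top0.png")[145:235,290:390]
cv2.imwrite("pics/cs.png",cv2.resize(a,None,fx=8,fy=8,interpolation=cv2.INTER_CUBIC))
cv2.imwrite("pics/ct.png",cv2.resize(b,None,fx=6,fy=6,interpolation=cv2.INTER_CUBIC))
E
```

```text
{} dict_keys(['fx', 'fy', 'cx', 'cy', 'origin', 'rotation'])
```

View pics/cs.png

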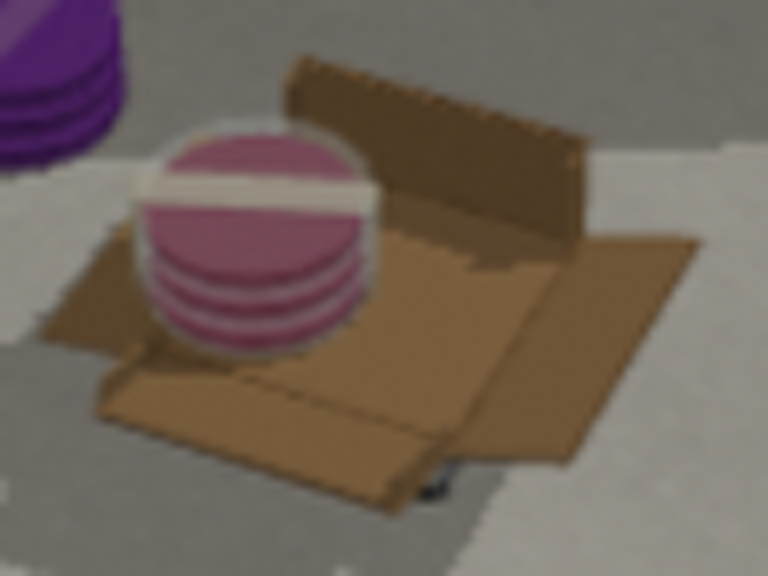

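View pics/ct.png

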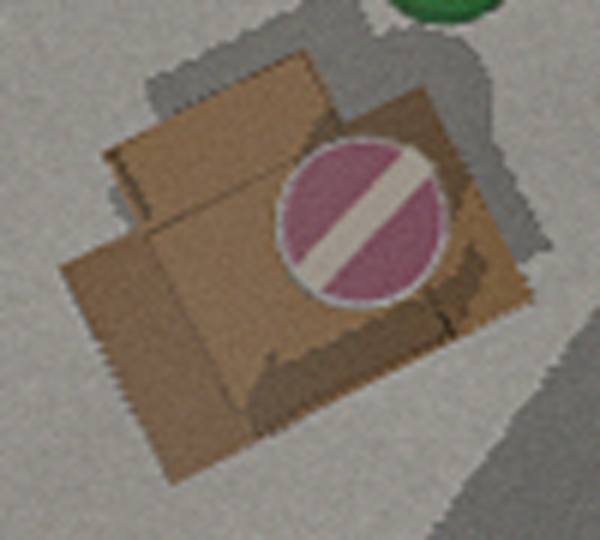

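The scene crop has wall_c upright at the back, from (300,58) to (583,140), and wall_b on the right with outer corners (568,462) and (700,240). Wall_d is in front with outer corners (100,410) and (390,510), and wall_a is on the left with its corner at (40,335), under the jutting dishes. The top crop matches: crease b runs (148,232)–(245,410), and the dish disc is centred at about (361,222).

```bash
cat > m.py <<'E'
from h import *
T=lambda x,y:("top",290+(x+.5)/6-.5,145+(y+.5)/6-.5)
S=lambda x,y:("scene",265+(x+.5)/8-.5,145+(y+.5)/8-.5)
P={}
for k,t,s in [("bd",(148,232),(445,437)),("bc",(245,410),(572,252)),("b_d",(62,267),(568,462)),("b_c",(172,485),(700,240)),("d_a",(305,50),(100,410)),("d_b",(105,152),(390,510)),("a_d",(422,88),(40,335))]:
    P[k],g=tri(T(*t),S(*s)); print(k,P[k].round(1),round(g,1))
d=P['bc']-P['bd'];print("len",np.linalg.norm(d), "yaw", np.degrees(np.arctan2(d[1],d[0]))-90)
for a,b in(("b_d","b_c"),("d_b","d_a")):
    d=P[b]-P[a];print(a,b,np.linalg.norm(d),np.degrees(np.arctan2(d[1],d[0])))
f=cv2.imread("pics/top0.png");h=cv2.cvtColor(f,cv2.COLOR_BGR2HSV)
m=((h[...,0]>155)&(h[...,1]>60)).astype(np.uint8);m[:,:300]=0;m[:,400:]=0
c=max(cv2.findContours(m,0,2)[0],key=cv2.contourArea);print(cv2.minEnclosingCircle(c))
f=cv2.imread("pics/scene0.png");h2=cv2.cvtColor(f,cv2.COLOR_BGR2HSV)
m2=((h2[...,0]>155)&(h2[...,1]>60)).astype(np.uint8);m2[:,:265]=0;m2[:,330:]=0;m2[:150]=0;m2[220:]=0
print("scene pink",cv2.boundingRect(m2))
(u,v),r=cv2.minEnclosingCircle(c)
for z in(96.5,):print("dish",onz("top",u,v,z),"diam",2*r/414*1306)
E
python3 m.py
```

```text
bd [601.2  45.4  48.8] 2.5
bc [500.   -2.5  49.9] 9.6
b_d [582.1  92.4  59.5] 3.0
b_c [462.9  35.6  60.4] 2.7
d_a [696.9 -42.3  58.3] 4.4
d_b [645.2  67.3  56.6] 1.6
a_d [ 678.2 -107.9   37.8] 2.3
len 111.91486758173023 yaw -244.66195122853648
b_d b_c 132.06691696550433 -154.51621379465968
d_b d_a 121.20889639854283 -64.74886671154853
((352.75714111328125, 184.24285888671875), 12.384572982788086)
scene pink (283, 162, 27, 27)
dish [591.10668727 -78.27443642  96.5       ] diam 78.13648461604464
```

```bash
cat >> h.py <<'E'
YAW=115.4; C0=np.array([570.5,-36.7,0.])
RT=R.from_euler('z',YAW,degrees=True)
def tray(p): return RT.inv().apply(np.asarray(p)-C0)
def world(p): return RT.apply(np.asarray(p,float))+C0
E
python3 - <<'E'
from h import *
T=lambda x,y:("top",290+(x+.5)/6-.5,145+(y+.5)/6-.5)
S=lambda x,y:("scene",265+(x+.5)/8-.5,145+(y+.5)/8-.5)
r=lambda p:tray(p).round(1)
print("bd,bc,cd(445,332),",[r(onz(*T(*p),50)) for p in((148,232),(245,410),(445,328))])
print("bd,bc scene",[r(onz(*S(*p),50)) for p in((445,437),(572,252))])
print("c top scene",[r(onz(*S(*p),100)) for p in((300,58),(583,140))])
print("outer bottom line top view z100",[r(onz(*T(*p),100)) for p in((265,437),(450,340))])
print("dish top",r(onz(*T(361,222),96.5)), "tri", r(tri(T(361,222),S(255,195))[0]))
print("a_d",r([678.2,-107.9,37.8]),"a_c z40",r(onz(*T(533,298),40)))
for n,u,v in(("purple",409,188),("green",365,134),("bottle",448,157),("spare",465,233)): print(n,r(onz("top",u,v,50)))
E
```

```text
bd,bc,cd(445,332), [array([ 59.9, -63.3,  50. ]), array([56.6, 47.3, 50. ]), array([-60.6,  56.7,  50. ])]
bd,bc scene [array([ 62.7, -63.6,  50. ]), array([65.7, 50.4, 50. ])]
c top scene [array([-56.3,  60. , 100. ]), array([ 65. ,  59.9, 100. ])]
outer bottom line top view z100 [array([ 54.8,  65.4, 100. ]), array([-54.6,  63.9, 100. ])]
dish top [-41.8 -12.6  96.5] tri [-41.4 -12.5  91.7]
a_d [-110.5  -66.7   37.8] a_c z40 [-112.1   63.8   40. ]
purple [-208.9   90.7   50. ]
green [-163.2 -133.2   50. ]
bottle [-369.9   58.2   50. ]
spare [-301.6  301.3   50. ]
```

```bash
cat >> h.py <<'E'
import json,os
def cmd():
    if os.path.exists("cmd.json"):
        p,q=json.load(open("cmd.json"));return np.array(p),R.from_quat(q)
    return np.array([221.164,-530.785,185.476]),R.from_euler('xyz',[180,0,22.62],degrees=True)
def rows(tg):  # tg: list of (trayxyz, tool R in tray frame); prints row shifts; saves last (rounded) as commanded
    p0,r0=cmd()
    for p,r in tg:
        d=r0.inv().apply(world(p)-p0).round(1); a=(r0.inv()*(RT*r)).as_rotvec(degrees=True).round(1)
        print([*map(float,a),*map(float,d)])
    json.dump([(p0+r0.apply(d)).tolist(),(r0*R.from_rotvec(a,degrees=True)).as_quat().tolist()],open("cmd.json","w"))
def down(yaw): return R.from_euler('xyz',[180,0,yaw],degrees=True)
def see(n,name,c=None,k=1):
    f=grab_frame(n)[:,:,::-1]
    if c: f=f[c[1]:c[3],c[0]:c[2]]
    cv2.imwrite(f"pics/{name}.png",cv2.resize(f,None,fx=k,fy=k,interpolation=cv2.INTER_CUBIC))
E
python3 - <<'E'
from h import *
a=np.radians(16.8);u=np.array([np.cos(a),np.sin(a),0]);d0=np.array([-41.5,-12.5,0])
z=lambda s,h:(d0+s*u)+[0,0,h]
r=down(16.8)
rows([(z(-67,190),r)]);rows([(z(-67,58),r),(z(-51,58),r),(z(-51+39,58),r)])
E
```

```text
[-0.0, 0.0, -109.6, 549.4, -217.7, -4.5]
[-0.0, 0.0, 0.0, 0.0, 0.1, 132.0]
[-0.0, 0.0, 0.0, 16.0, 0.1, 132.0]
[-0.0, 0.0, 0.0, 55.0, 0.1, 132.0]
```

Emit:
carry_out(commands=[[0,0,-109.6,549.4,-217.7,-4.5,0.32],[0,0,-109.6,549.4,-217.7,-4.5,0.32],[0,0,-109.6,549.4,-217.7,-4.5,0.32],[0,0,-109.6,549.4,-217.7,-4.5,0.32],[0,0,-109.6,549.4,-217.7,-4.5,0.32],[0,0,-109.6,549.4,-217.7,-4.5,0.32],[0,0,-109.6,549.4,-217.7,-4.5,0.32],[0,0,-109.6,549.4,-217.7,-4.5,0.32],[0,0,-109.6,549.4,-217.7,-4.5,0.32],[0,0,-109.6,549.4,-217.7,-4.5,0.32],[0,0,-109.6,549.4,-217.7,-4.5,0.32],[0,0,-109.6,549.4,-217.7,-4.5,0.32],[0,0,-109.6,549.4,-217.7,-4.5,0.32],[0,0,-109.6,549.4,-217.7,-4.5,0.32],[0,0,-109.6,549.4,-217.7,-4.5,0.32],[0,0,-109.6,549.4,-217.7,-4.5,0.32],[0,0,-109.6,549.4,-217.7,-4.5,0.32]])

```text
time_s: 1.8
ee_pos: [644.1, -119.3, 190.2]
ee_rot: [180.0, 0.0, 132.1]
force: [-0.1, 1.1, 0.4]
gripper_width: 60.2
gripper_force: 0.0
```

Run:
```python
from h import *
p,r=cmd();print("prev cmd target incl push",p)
s=state();print(s['ee_pos'],s['ee_rot'],s['gripper_width'],tray(s['ee_pos']),s['qpos'])
```

```text
prev cmd target incl push [607.68592498 -77.72391141  57.976     ]
[ 644.05428317 -119.3447067   190.20146328] [1.79998796e+02 1.12438843e-02 1.32087414e+02] 60.191482338798856 [-106.20589659  -30.99496163  190.20146328] [-1.15007690e+01  2.54953527e+01  7.77548561e+01 -5.86191281e-03
  7.67400281e+01 -5.35868395e+01]
```

Emit:
carry_out(commands=[[0,0,0,0,0,50,0.32],[0,0,0,0,0,90,0.32],[0,0,0,0,0,132,0.32],[0,0,0,0,0,132,0.32],[0,0,0,8,0,132,0.32],[0,0,0,14,0,132,0.32],[0,0,0,19,0,132,0.32],[0,0,0,24,0,132,0.32],[0,0,0,29,0,132,0.32],[0,0,0,34,0,132,0.32],[0,0,0,39,0,132,0.32],[0,0,0,44,0,132,0.32],[0,0,0,48,0,132,0.32],[0,0,0,52,0,132,0.32],[0,0,0,55,0,132,0.32],[0,0,0,55,0,132,0.32]])

```text
time_s: 3.4
ee_pos: [607.1, -77.3, 57.8]
ee_rot: [-180.0, -0.0, 132.2]
force: [1.5, -0.9, 1.9]
gripper_width: 60.2
gripper_force: 1.1
```

Run:
```python
from h import *
see("scene","s1",(265,135,365,210),8); print(tray(state()['ee_pos']))
```

```text
[-52.45510417 -15.6679199   57.73279439]
```

View pics/s1.png

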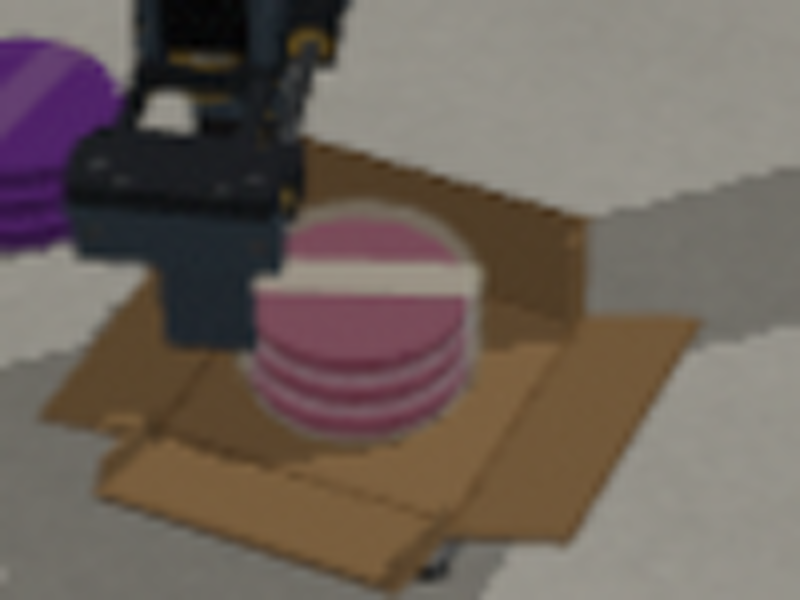

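The dishes moved squarely with the cradle and their top is now centred near crop (366,282). The a-d corner has come into view at (155,430).

Run:
```python
from h import *
S=lambda x,y,o=135:("scene",265+(x+.5)/8-.5,o+(y+.5)/8-.5)
r=lambda p:tray(p).round(1)
print("dish before",r(onz(*S(255,197,145),96.5)),"now",r(onz(*S(366,280),96.5)))
print("ad,bd",[r(onz(*S(*p),50)) for p in((153,430),(443,517))])
f=grab_frame("scene");h=cv2.cvtColor(f,cv2.COLOR_RGB2HSV)
m=((h[...,0]>158)&(h[...,1]>70)).astype(np.uint8);m[:,:290]=0;m[:,330:]=0;m[:150]=0;m[210:]=0;print(cv2.boundingRect(m))
```

```text
dish before [-37.3 -18.1  96.5] now [ 2.  -2.3 96.5]
ad,bd [array([-58.6, -66.8,  50. ]), array([ 62. , -63.9,  50. ])]
(297, 163, 26, 26)
```

Emit:
carry_out(commands=[[0,0,0,-15,0,0,0.32],[0,0,0,-50,0,0,0.32],[0,0,0,-80,0,-40,0.32],[0,0,0,-120,0,-70,0.32],[0,0,0,-160,0,-100,0.32],[0,0,0,-160,0,-100,0.32],[0,0,0,-160,0,-100,0.32]])

```text
time_s: 4.2
ee_pos: [715.1, -197.3, 157.0]
ee_rot: [-180.0, -0.1, 132.1]
force: [-0.7, 0.4, -1.1]
gripper_width: 60.2
gripper_force: 0.0
```

Run:
```python
from h import *
p,r=cmd(); p=p+r.apply([-160,0,-100]); json.dump([p.tolist(),r.as_quat().tolist()],open("cmd.json","w")); print(p,state()['ee_pos'])
see("top","t2",(290,145,390,235),6)
see("scene","s2",(265,135,365,210),8)
a=cv2.imread("pics/t2.png");b=cv2.imread("pics/s2.png")
b=cv2.resize(b,(400,300));a=cv2.resize(a,(600,540))
cv2.imwrite("pics/t2b.png",a)
```

```text
[ 715.20258706 -196.21512364  157.976     ] [ 715.07937008 -197.34613518  156.96364444]
```

View pics/t2b.png

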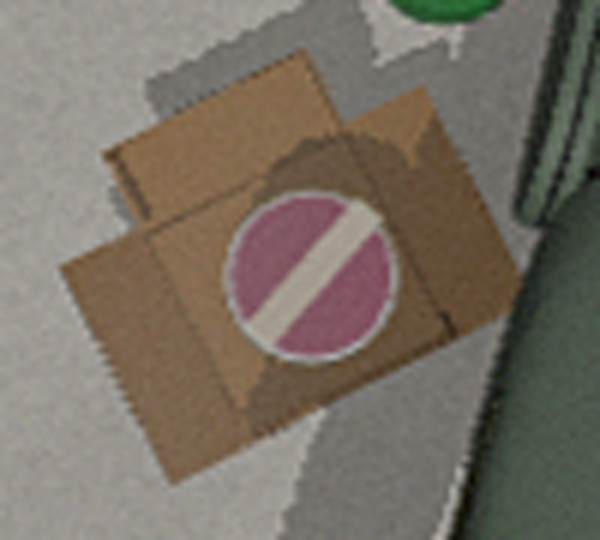

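In the top crop the dish disc spans 225–398 across and 190–363 down, so its centre is (311.5,276.5). Crease a is now visible from (345,135) to (452,335), and crease b runs (148,232)–(245,410).

Run:
```python
from h import *
T=lambda x,y:("top",290+(x+.5)/6-.5,145+(y+.5)/6-.5)
r=lambda p:tray(p).round(1)
print("dish",r(onz(*T(311.5,276.5),96.5)))
print("ad,ac,bd,bc",[r(onz(*T(*p),50)) for p in((345,135),(450,332),(148,232),(245,410))])
print("scene dish",)
S=lambda x,y,o=135:("scene",265+(x+.5)/8-.5,o+(y+.5)/8-.5)
print([r(tri(T(*t),S(*s))[0]) for t,s in (((345,135),(153,430)),((148,232),(443,517)),((311.5,276.5),(366,280)))])
```

```text
dish [-5.4  1.3 96.5]
ad,ac,bd,bc [array([-60.4, -62. ,  50. ]), array([-62. ,  59.9,  50. ]), array([ 59.9, -63.3,  50. ]), array([56.6, 47.3, 50. ])]
scene dish
[array([-61. , -62.5,  45.3]), array([ 60.7, -63.1,  48.8]), array([-3.2,  2. , 91.4])]
```

Run:
```python
from h import *
rows([([-80,0,130],down(0)),([-80,0,58],down(0)),([-60,0,58],down(0)),([-51,0,58],down(0)),([-110,0,58],down(0)),([-130,0,160],down(0))])
```

```text
[-0.0, 0.0, 16.8, 138.8, -23.1, 28.0]
[-0.0, 0.0, 16.8, 138.8, -23.1, 100.0]
[-0.0, 0.0, 16.8, 157.9, -17.3, 100.0]
[-0.0, 0.0, 16.8, 166.6, -14.7, 100.0]
[-0.0, 0.0, 16.8, 110.1, -31.8, 100.0]
[-0.0, 0.0, 16.8, 90.9, -37.6, -2.0]
```

Emit:
carry_out(commands=[[0,0,16.8,138.8,-23.1,28,0.32],[0,0,16.8,138.8,-23.1,28,0.32],[0,0,16.8,138.8,-23.1,28,0.32],[0,0,16.8,138.8,-23.1,28,0.32],[0,0,16.8,138.8,-23.1,100,0.32],[0,0,16.8,138.8,-23.1,100,0.32],[0,0,16.8,138.8,-23.1,100,0.32],[0,0,16.8,148,-20.2,100,0.32],[0,0,16.8,157.9,-17.3,100,0.32],[0,0,16.8,161,-16.4,100,0.32],[0,0,16.8,164,-15.5,100,0.32],[0,0,16.8,166.6,-14.7,100,0.32],[0,0,16.8,166.6,-14.7,100,0.32]])

```text
time_s: 5.6
ee_pos: [593.0, -82.7, 58.7]
ee_rot: [179.9, 0.1, 115.4]
force: [-0.3, -0.7, 0.7]
gripper_width: 60.3
gripper_force: 0.6
```

Run:
```python
from h import *
s=state();print(tray(s['ee_pos']),s['ee_rot'],s['force'],s['qpos'])
for n in("scene","top"):
    f=grab_frame(n);h=cv2.cvtColor(f,cv2.COLOR_RGB2HSV)
    m=((h[...,0]>158)&(h[...,1]>70)).astype(np.uint8);m[:,:290]=0;m[:,385:]=0;m[:150]=0;m[215:]=0;print(n,cv2.boundingRect(m))
```

```text
[-51.21897184  -0.53389825  58.73798587] [1.79907382e+02 7.09527708e-02 1.15428152e+02] [-0.25876299 -0.71941596  0.65129674] [-9.04053636e+00  2.62532392e+01  9.67307815e+01 -7.25552576e-03
  5.68994655e+01 -3.44647900e+01]
scene (298, 163, 26, 27)
top (328, 179, 37, 30)
```

```bash
cat >> h.py <<'E'
Z=np.array([0,0,1.]); PH=np.radians(30); sp,cp=np.sin(PH),np.cos(PH)
N={'a':np.array([-1.,0,0]),'b':np.array([1.,0,0]),'d':np.array([0,-1.,0])}
def tilt(w,flip=1):
    n=N[w]; x=flip*(cp*n-sp*Z); z=-sp*n-cp*Z
    return R.from_matrix(np.c_[x,np.cross(z,x),z])
def tip(w,c,side=0): # c=(r,z) of inner tip corner rel crease -> TCP tray
    t=np.array(c)+[16*cp,-16*sp]; n=N[w]
    return n*(62.5+t[0])+Z*(50+t[1])+side*np.cross(Z,n)
def corner(deg):
    t=np.radians(deg);e=np.array([np.cos(t),np.sin(t)]);o=2*np.array([np.sin(t),-np.cos(t)])
    return 50*e+o-10*np.array([sp,cp]) if deg<=60 else 40*e+o
def setcmd(p,r): json.dump([world(p).tolist(),(RT*r).as_quat().tolist()],open("cmd.json","w"))
E
python3 - <<'E'
from h import *
setcmd([-51,0,58],down(0)); t=tilt('d'); print(t.as_matrix().round(2))
rows([([-70,0,58],down(0)),([-110,0,90],down(0)),([-120,-60,170],down(0)),(tip('d',(110,60)),t)])
rows([(tip('d',(70,-4)),t)]+[(tip('d',corner(g)),t) for g in(5,15,25,35,45,53,60,67,74,80,85,88)]+[(tip('d',(45,40)),t)])
E
```

```text
[[ 0.   -1.    0.  ]
 [-0.87  0.    0.5 ]
 [-0.5   0.   -0.87]]
[0.0, 0.0, 0.0, -19.0, -0.0, -0.0]
[0.0, 0.0, 0.0, -59.0, -0.0, -32.0]
[0.0, 0.0, 0.0, -69.0, 60.0, -112.0]
[23.5, -23.5, 87.8, 51.0, 186.4, -44.0]
[-0.0, -0.0, -0.0, -2.7, 0.0, 75.4]
[-0.0, -0.0, -0.0, -23.2, 0.0, 89.9]
[-0.0, -0.0, -0.0, -28.6, 0.0, 83.0]
[-0.0, -0.0, -0.0, -35.0, 0.0, 77.2]
[-0.0, -0.0, -0.0, -42.4, 0.0, 72.5]
[-0.0, -0.0, -0.0, -50.5, 0.1, 69.2]
[-0.0, -0.0, -0.0, -57.2, 0.1, 67.6]
[-0.0, -0.0, -0.0, -63.3, 0.1, 67.0]
[-0.0, -0.0, -0.0, -68.2, 0.1, 67.0]
[-0.0, -0.0, -0.0, -73.1, 0.1, 67.7]
[-0.0, -0.0, -0.0, -77.1, 0.1, 68.7]
[-0.0, -0.0, -0.0, -80.4, 0.1, 69.9]
[-0.0, -0.0, -0.0, -82.3, 0.1, 70.7]
[-0.0, -0.0, -0.0, -46.3, 0.0, 49.8]
```

Emit:
carry_out(commands=[[0,0,0,-19,0,0,0.32],[0,0,0,-59,0,-32,0.32],[0,0,0,-69,60,-112,-1],[0,0,0,-69,60,-112,-1],[23.5,-23.5,87.8,51,186.4,-44,-1],[23.5,-23.5,87.8,51,186.4,-44,-1],[23.5,-23.5,87.8,51,186.4,-44,-1],[23.5,-23.5,87.8,51,186.4,-44,-1],[23.5,-23.5,87.8,51,186.4,-44,-1],[23.5,-23.5,87.8,51,186.4,-44,-1],[23.5,-23.5,87.8,51,186.4,-44,-1],[23.5,-23.5,87.8,51,186.4,-44,-1],[23.5,-23.5,87.8,51,186.4,-44,-1],[23.5,-23.5,87.8,51,186.4,-44,-1],[23.5,-23.5,87.8,51,186.4,-44,-1],[23.5,-23.5,87.8,51,186.4,-44,-1],[23.5,-23.5,87.8,51,186.4,-44,-1],[23.5,-23.5,87.8,51,186.4,-44,-1]])

```text
time_s: 7.5
ee_pos: [738.7, 42.9, 102.1]
ee_rot: [-180.0, 30.0, 25.5]
force: [0.3, 0.6, 0.7]
gripper_width: 0.3
gripper_force: 0.0
```

Run:
```python
from h import *
s=state();print(tray(s['ee_pos']),tip('d',(110,60)),s['qpos'],s['gripper_width'])
print((RT.inv()*R.from_euler('xyz',s['ee_rot'],degrees=True)).as_matrix().round(2))
```

```text
[  -0.24609703 -186.02998072  102.05667821] [   0.         -186.35640646  102.        ] [  6.90298949  56.8939367   35.96935076 -10.10956026 115.45584823
  69.38301924] 0.3240638919870404
[[ 0.   -1.   -0.  ]
 [-0.87 -0.    0.5 ]
 [-0.5  -0.   -0.87]]
```

Reach is fine. Now I'll fold wall_d.

Emit:
carry_out(commands=[[0,0,0,-2.7,0,40,-1],[0,0,0,-2.7,0,75.4,-1],[0,0,0,-2.7,0,75.4,-1],[0,0,0,-14,0,84,-1],[0,0,0,-23.2,0,89.9,-1],[0,0,0,-28.6,0,83,-1],[0,0,0,-35,0,77.2,-1],[0,0,0,-42.4,0,72.5,-1],[0,0,0,-50.5,0,69.2,-1],[0,0,0,-57.2,0,67.6,-1],[0,0,0,-63.3,0,67,-1],[0,0,0,-68.2,0,67,-1],[0,0,0,-73.1,0,67.7,-1],[0,0,0,-77.1,0,68.7,-1],[0,0,0,-80.4,0,69.9,-1],[0,0,0,-82.3,0,70.7,-1],[0,0,0,-82.3,0,70.7,-1],[0,0,0,-60,0,55,-1],[0,0,0,-46.3,0,49.8,-1],[0,0,0,-46.3,0,49.8,-1]])

```text
time_s: 9.5
ee_pos: [681.1, 16.3, 80.6]
ee_rot: [180.0, 30.0, 25.4]
force: [-0.5, -0.7, -0.5]
gripper_width: 0.4
gripper_force: 0.0
```

Run:
```python
from h import *
s=state();print(tray(s['ee_pos']),tip('d',(45,40)))
see("scene","s3",(265,135,365,210),8)
```

```text
[   0.4505453  -122.67011557   80.62185857] [   0.         -121.35640646   82.        ]
```

View pics/s3.png

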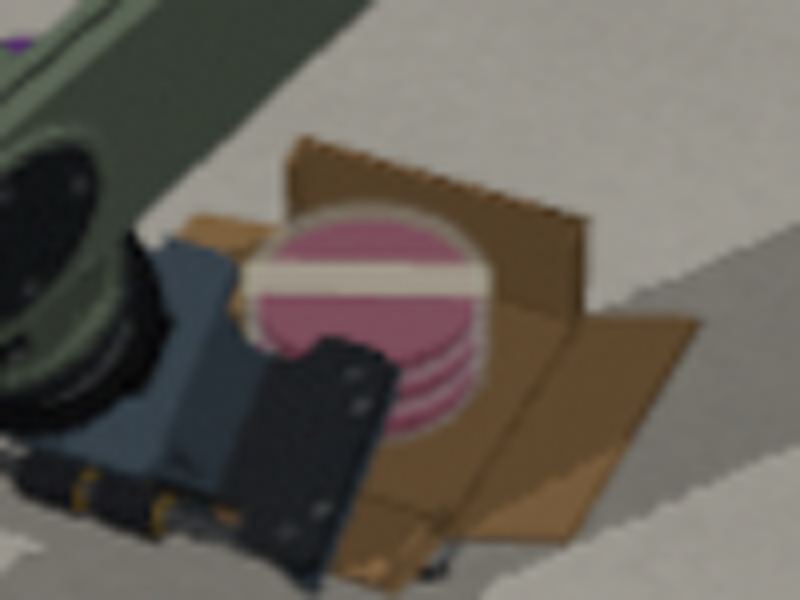

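Wall_d looks unmoved: its outer corner is still at crop (390,590). The tip passed over it, so the wall is lower than I measured, and my corner picks probably caught the lugs. I'll re-measure the mid-edge angles.

Run:
```python
from h import *
T=lambda x,y:("top",290+(x+.5)/6-.5,145+(y+.5)/6-.5)
S=lambda x,y,o=145:("scene",265+(x+.5)/8-.5,o+(y+.5)/8-.5)
def plane(a,ax):
    o,d=ray(*a);o=tray(o);d=RT.inv().apply(d);return (o-o[ax]/d[ax]*d).round(1)
print("d mid-edge scene low, high",plane(S(245,460),0),plane(S(247,452),0))
print("d crease mid scene",plane(S(297,393),0),"from top crease",onz(*T(246,183),50) if 0 else plane(T(246,183),0))
print("d mid-edge top",plane(T(205,101),0))
print("b mid-edge scene, top",plane(S(634,351),1),plane(T(117,376),1))
print("b crease mid",plane(S(510,345),1),plane(T(200,327),1))
print("a mid-edge top",plane(T(478,193),1))
for a,b in((T(205,101),S(247,452)),(T(117,376),S(634,351))): print(tray(tri(a,b)[0]).round(1),tri(a,b)[1])
```

```text
d mid-edge scene low, high [   0.  -105.1   50. ] [   0.  -103.2   52.5]
d crease mid scene [  0.  -61.5  45.9] from top crease [  0.  -62.9  51.4]
d mid-edge top [   0.  -112.3   58.9]
b mid-edge scene, top [112.4   0.   58.5] [110.2   0.   62.4]
b crease mid [61.3  0.  41.6] [ 59.6   0.  125.3]
a mid-edge top [-108.4    0.    64.3]
[   2.1 -111.2   61. ] 4.195012249035734
[1.112e+02 1.000e-01 5.800e+01] 2.0783107774334053
```

```bash
cat >> h.py <<'E'
H=11;K=20
def tip2(w,c,h=None):
    h=h or H; t=np.array(c)+[h*cp,-h*sp]; n=N[w]
    return n*(62.5+t[0])+Z*(50+t[1])
def corner2(deg):
    t=np.radians(deg);e=np.array([np.cos(t),np.sin(t)]);o=2*np.array([np.sin(t),-np.cos(t)])
    return 50*e+o-K*np.array([sp,cp]) if deg<=60 else (50-K)*e+o
E
python3 - <<'E'
from h import *
t=tilt('d'); setcmd(tip('d',(45,40)),t)
rows([(tip2('d',(85,25)),t),(tip2('d',(75,-15)),t)]+[(tip2('d',corner2(g)),t) for g in(5,12,19,26,33,40)])
E
```

```text
[0.0, 0.0, 0.0, 37.1, 0.0, -7.0]
[0.0, 0.0, 0.0, 48.5, 0.0, 32.6]
[0.0, 0.0, 0.0, 18.1, 0.0, 50.1]
[0.0, 0.0, 0.0, 14.5, -0.0, 45.2]
[0.0, 0.0, 0.0, 10.3, 0.0, 40.7]
[0.0, 0.0, 0.0, 5.6, 0.0, 36.8]
[0.0, 0.0, 0.0, 0.5, -0.0, 33.5]
[0.0, 0.0, 0.0, -5.0, 0.0, 30.8]
```

Emit:
carry_out(commands=[[0,0,0,37.1,0,-7,-1],[0,0,0,37.1,0,-7,-1],[0,0,0,48.5,0,32.6,-1],[0,0,0,48.5,0,32.6,-1],[0,0,0,33,0,42,-1],[0,0,0,18.1,0,50.1,-1],[0,0,0,18.1,0,50.1,-1],[0,0,0,14.5,0,45.2,-1],[0,0,0,10.3,0,40.7,-1],[0,0,0,5.6,0,36.8,-1],[0,0,0,0.5,0,33.5,-1],[0,0,0,-5,0,30.8,-1],[0,0,0,-5,0,30.8,-1]])

```text
time_s: 10.85
ee_pos: [662.3, 6.8, 58.8]
ee_rot: [179.9, 29.9, 25.3]
force: [-0.1, 0.4, -0.2]
gripper_width: 0.4
gripper_force: 0.0
```

Run:
```python
from h import *
s=state();print(tray(s['ee_pos']),tip2('d',corner2(40)),s['force'])
see("scene","s4",(265,135,365,210),8)
```

```text
[-5.22678448e-02 -1.01609279e+02  5.88275477e+01] [   0.         -101.61407682   57.78678352] [-0.0801527   0.43265758 -0.22999102]
```

View pics/s4.png

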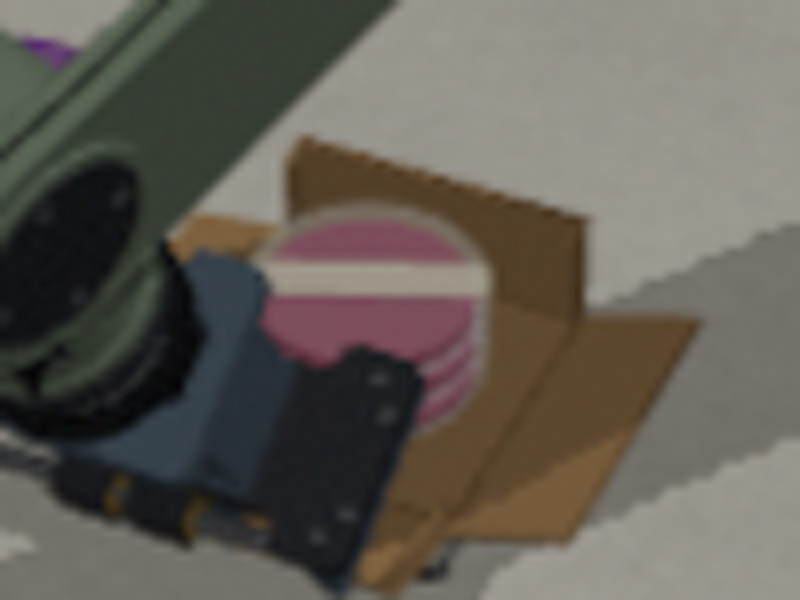

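Run:
```python
from h import *
c=lambda p:((proj("scene",world(p))-[265,135]+.5)*8-.5).round(0)
s=state();p=tray(s['ee_pos']);r=tilt('d').as_matrix()
for k in(0,40,79,120):print("axis",k,c(p-k*r[:,2]))
for th in(0,.2,.45,.7):
    e=[50*np.cos(th),50*np.sin(th)]
    print(th,[c([x,-62.5-e[0],50+e[1]]) for x in(-62.5,0,62.5)])
print("lug tip th=.2 b", c([62.5,-62.5-49+2.4,60+12]), "crease",[c([x,-62.5,50]) for x in(-62.5,0,62.5)])
```

```text
axis 0 [248. 518.]
axis 40 [219. 486.]
axis 79 [190. 453.]
axis 120 [157. 416.]
0 [array([ 87., 504.]), array([236., 553.]), array([389., 604.])]
0.2 [array([ 87., 483.]), array([236., 532.]), array([390., 583.])]
0.45 [array([ 89., 454.]), array([240., 503.]), array([394., 553.])]
0.7 [array([ 96., 422.]), array([247., 470.]), array([402., 520.])]
lug tip th=.2 b [392. 555.] crease [array([149., 420.]), array([295., 467.]), array([446., 515.])]
```

Emit:
carry_out(commands=[[0,0,0,0,0,-40,-1],[0,0,0,0,0,-80,-1],[0,0,0,30,0,-110,-1],[0,0,0,60,0,-130,-1],[0,0,0,60,0,-130,-1]])

```text
time_s: 11.4
ee_pos: [769.9, 58.7, 137.4]
ee_rot: [180.0, 29.9, 25.5]
force: [-0.4, -0.1, -1.6]
gripper_width: 0.3
gripper_force: 0.0
```

```bash
cat >> h.py <<'E'
def both(name):
    a=cv2.resize(grab_frame("scene")[140:240,250:383,::-1],(399,300),interpolation=cv2.INTER_CUBIC)
    b=cv2.resize(grab_frame("top")[140:240,290:423,::-1],(399,300),interpolation=cv2.INTER_CUBIC)
    cv2.imwrite(f"pics/{name}.png",cv2.resize(np.vstack([a,b]),(798,600)) if 0 else np.hstack([a,b]))
E
python3 - <<'E'
from h import *
p,r=cmd();p=p+r.apply([65,0,-160.8]) if 0 else p+r.apply([60,0,-130]); json.dump([p.tolist(),r.as_quat().tolist()],open("cmd.json","w"))
print(tray(p),tray(state()['ee_pos']))
both("b5")
E
```

```text
[ 5.09991771e-14 -2.18587804e+02  1.40409720e+02] [   0.66587779 -221.10602689  137.43226106]
```

View pics/b5.png

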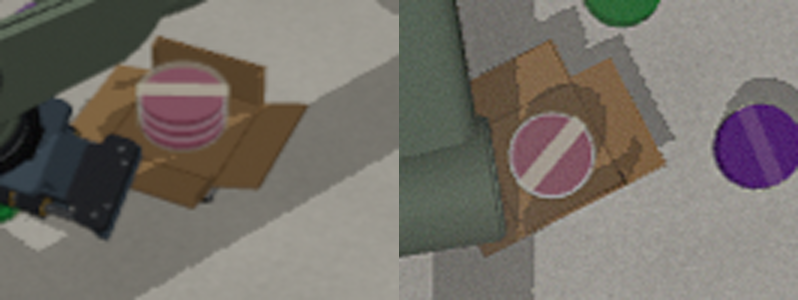

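The montage shows wall_d unchanged, with its corner at scene crop (197,207), and the dishes still well placed at top crop (551,155). I'll check where the fingertips really are, using s1.

Run:
```python
from h import *
c=lambda p:((proj("scene",world(p))-[265,135]+.5)*8-.5).round(0).tolist()
a=np.radians(16.8);u=np.array([np.cos(a),np.sin(a),0]);v=np.array([np.sin(a),-np.cos(a),0])
p=np.array([-52.45,-15.67,58])
for y in(30,43.5,-30,-43.5):
    for x in(-16,16): print(y,x,c(p+y*v+x*u), c(p+y*v+x*u+Z*79))
```

```text
30 -16 [172.0, 385.0] [160.0, 229.0]
30 16 [254.0, 393.0] [246.0, 236.0]
43.5 -16 [166.0, 409.0] [153.0, 253.0]
43.5 16 [248.0, 417.0] [239.0, 260.0]
-30 -16 [200.0, 283.0] [190.0, 127.0]
-30 16 [280.0, 290.0] [273.0, 134.0]
-43.5 -16 [206.0, 261.0] [196.0, 105.0]
-43.5 16 [286.0, 267.0] [279.0, 111.0]
```

The s1 finger bottom is at y≈345, where y≈390–415 was predicted. The fingers therefore end about 20–25 mm short of the TCP, which explains the misses. I'll hook deeper and bring the tool upright as the wall rises, so the finger face sets the angle instead of the tip.

```bash
cat >> h.py <<'E'
def pose(w,th,K=37,out=0,h=16):
    n=N[w]; ph=np.radians(min(30,max(0,90-th))); s,c=np.sin(ph),np.cos(ph); t=np.radians(th)
    L=50*np.array([np.cos(t),np.sin(t)])+2*np.array([np.sin(t),-np.cos(t)])
    p=L-K*np.array([s,c])+h*np.array([c,-s])+[out,0]
    x=c*n-s*Z; z=-s*n-c*Z
    return n*(62.5+p[0])+Z*(50+p[1]), R.from_matrix(np.c_[x,np.cross(z,x),z])
def fold(w):
    rows([pose(w,6,out=35)]+[pose(w,g) for g in(6,14,22,30,38,46,53,60,66,72,78,83,87,90)]+[pose(w,90,out=30)])
E
python3 - <<'E'
from h import *
fold('d')
E
```

```text
[0.0, 0.0, 0.0, -2.0, 0.0, 148.1]
[0.0, 0.0, 0.0, -32.3, 0.0, 165.6]
[0.0, 0.0, 0.0, -36.6, 0.0, 160.0]
[0.0, 0.0, 0.0, -41.6, 0.0, 155.2]
[0.0, 0.0, 0.0, -47.2, 0.0, 151.0]
[0.0, 0.0, 0.0, -53.4, 0.0, 147.7]
[0.0, 0.0, 0.0, -59.9, 0.0, 145.3]
[0.0, 0.0, 0.0, -65.9, 0.0, 144.0]
[0.0, 0.0, 0.0, -72.0, 0.0, 143.3]
[-0.0, 6.0, 0.0, -73.4, 0.0, 141.5]
[-0.0, 12.0, -0.0, -75.1, 0.0, 139.9]
[0.0, 18.0, 0.0, -76.9, 0.0, 138.4]
[-0.0, 23.0, -0.0, -78.5, 0.0, 137.3]
[0.0, 27.0, 0.0, -79.8, 0.0, 136.6]
[0.0, 30.0, 0.0, -80.9, 0.0, 136.1]
[0.0, 30.0, 0.0, -54.9, 0.0, 121.1]
```

Emit:
carry_out(commands=[[0,0,0,-2,0,50,-1],[0,0,0,-2,0,100,-1],[0,0,0,-2,0,148.1,-1],[0,0,0,-2,0,148.1,-1],[0,0,0,-18,0,157,-1],[0,0,0,-32.3,0,165.6,-1],[0,0,0,-32.3,0,165.6,-1],[0,0,0,-36.6,0,160,-1],[0,0,0,-41.6,0,155.2,-1],[0,0,0,-47.2,0,151,-1],[0,0,0,-53.4,0,147.7,-1],[0,0,0,-59.9,0,145.3,-1],[0,0,0,-65.9,0,144,-1],[0,0,0,-72,0,143.3,-1],[0,0,0,-72,0,143.3,-1]])

```text
time_s: 13.0
ee_pos: [646.4, -0.7, 53.0]
ee_rot: [180.0, 30.0, 25.3]
force: [-0.2, 0.7, 0.4]
gripper_width: 0.5
gripper_force: 0.0
```

```bash
cat >> h.py <<'E'
def hsv(n,f=None):
    return cv2.cvtColor(grab_frame(n) if f is None else f,cv2.COLOR_RGB2HSV)
def brown(n,f=None):
    h=hsv(n,f).astype(int); return ((h[...,0]>7)&(h[...,0]<24)&(h[...,1]>75)).astype(np.uint8)
E
python3 - <<'E'
from h import *
s=state();print(tray(s['ee_pos']),pose('d',60)[0],s['force'])
m0=brown("scene",cv2.imread("pics/scene0.png")[:,:,::-1]);m=brown("scene")
for v in range(182,212,2): print(v,''.join('.o'[i] for i in m0[v,270:355]),''.join('.o'[i] for i in m[v,270:355]))
E
```

```text
[-4.55716558e-02 -8.40175962e+01  5.30455825e+01] [  0.         -84.58845727  52.25833025] [-0.24686658  0.66897538  0.41615499]
182 ...ooooooooooo..........................oooooooooooooooooooooooooooooooooooooo....... .......................................................ooooooooooooooooooooooo.......
184 ..oooooooooooo.........................oooooooooooooooooooooooooooooooooooooo........ ......................................................ooooooooooooooooooooooo........
186 oooooooooooooooo.....................ooooooooooooooooooooooooooooooooooooooo......... ....................................................oooooooooooooooooooooooo.........
188 .....ooooooooooooooo.............oooooooooooooooooooooooooooooooooooooooooo.......... .................................................oooooooooooooooooooooooooo..........
190 ..........oooooooooooooooooooooooooooooooooooooooooooooooooooooooooooooooo........... ................................................oooooooooooooooooooooooooo...........
192 ........oooooooooooooooooooooooooooooooooooooooooooooooooooooooooooooooo............. .
[... 968 characters left out ...]
 .............................oooooooooooooooooooo.................................... .....................................................................................
206 ....................................oooooooooooo..................................... .....................................................................................
208 ..........................................ooo........................................ .....................................................................................
210 ..................................................................................... .....................................................................................
```

The brown at rows 204–208 is gone, so wall_d is up on the finger. I'll continue to upright.

Run:
```python
from h import *
setcmd(*pose('d',60))
rows([pose('d',g) for g in(66,72,78,83,87,90)]+[pose('d',90,out=30)])
```

```text
[-0.0, 6.0, 0.0, -1.5, 0.0, -1.8]
[-0.0, 12.0, -0.0, -3.1, 0.0, -3.5]
[0.0, 18.0, 0.0, -4.9, 0.0, -4.9]
[-0.0, 23.0, -0.0, -6.5, -0.0, -6.0]
[0.0, 27.0, 0.0, -7.9, 0.0, -6.8]
[0.0, 30.0, 0.0, -8.9, 0.0, -7.3]
[0.0, 30.0, 0.0, 17.1, 0.0, -22.3]
```

Emit:
carry_out(commands=[[0,6,0,-1.5,0,-1.8,-1],[0,12,0,-3.1,0,-3.5,-1],[0,18,0,-4.9,0,-4.9,-1],[0,23,0,-6.5,0,-6,-1],[0,27,0,-7.9,0,-6.8,-1],[0,30,0,-8.9,0,-7.3,-1],[0,30,0,-8.9,0,-7.3,-1],[0,30,0,-8.9,0,-7.3,-1]])

```text
time_s: 13.85
ee_pos: [643.3, -2.2, 63.1]
ee_rot: [180.0, 0.0, 25.4]
force: [-0.6, 0.7, -0.5]
gripper_width: 0.3
gripper_force: 0.0
```

Run:
```python
from h import *
s=state();p,q=pose('d',90);print(tray(s['ee_pos']),p,s['force'],s['ee_rot'],s['qpos'])
setcmd(p,q)
pa,qa=pose('a',6)
rows([pose('d',90,out=30),(p+np.array([0,-90,110]),q)])
# next: wall a, both flips: yaw
for w in'ab':print(w,R.from_matrix((RT*pose(w,90)[1]).as_matrix()).as_euler('xyz',degrees=True).round(1))
```

```text
[-1.97965555e-02 -8.05780189e+01  6.31192261e+01] [  0.  -80.5  63. ] [-0.64801716  0.70174993 -0.50884209] [1.79976525e+02 1.47311257e-02 2.53634038e+01] [-1.20063609e+00  2.96469418e+01  8.98649364e+01 -3.16959706e-02
  6.04908038e+01  6.34515700e+01]
[0.0, 0.0, 0.0, 30.0, -0.0, 0.0]
[0.0, 0.0, 0.0, 90.0, -0.0, -110.0]
a [180.    0.  -64.6]
b [180.    0.  115.4]
```

```bash
sed -i 's/def pose(w,th,K=37,out=0,h=16):/def pose(w,th,K=37,out=0,h=16):\n    f=-1 if w=="a" else 1/; s/    x=c\*n-s\*Z; z=-s\*n-c\*Z$/    x=f*(c*n-s*Z); z=-s*n-c*Z/' h.py
python3 - <<'E'
from h import *
p,q=pose('d',90);setcmd(p,q)
a,qa=pose('a',-12,K=32,out=45)
rows([pose('d',90,out=30),(p+np.array([0,-90,110]),q),(a+[0,0,140],qa)])
rows([(a,qa),pose('a',-12,K=32),pose('a',-5,K=32)])
E
```

```text
[0.0, 0.0, 0.0, 30.0, -0.0, 0.0]
[0.0, 0.0, 0.0, 90.0, -0.0, -110.0]
[23.5, 23.5, -87.8, -80.5, 153.8, -78.9]
[-0.0, 0.0, 0.0, -70.0, -0.0, 121.2]
[-0.0, 0.0, 0.0, -31.0, 0.0, 143.7]
[-0.0, 0.0, 0.0, -29.0, 0.0, 137.9]
```

Emit:
carry_out(commands=[[0,0,0,12,0,0,-1],[0,0,0,40,0,0,-1],[0,0,0,80,0,-50,-1],[0,0,0,90,0,-110,-1],[0,0,0,90,0,-110,-1],[23.5,23.5,-87.8,-80.5,153.8,-78.9,-1],[23.5,23.5,-87.8,-80.5,153.8,-78.9,-1],[23.5,23.5,-87.8,-80.5,153.8,-78.9,-1],[23.5,23.5,-87.8,-80.5,153.8,-78.9,-1],[23.5,23.5,-87.8,-80.5,153.8,-78.9,-1],[23.5,23.5,-87.8,-80.5,153.8,-78.9,-1],[23.5,23.5,-87.8,-80.5,153.8,-78.9,-1],[23.5,23.5,-87.8,-80.5,153.8,-78.9,-1],[23.5,23.5,-87.8,-80.5,153.8,-78.9,-1],[23.5,23.5,-87.8,-80.5,153.8,-78.9,-1],[23.5,23.5,-87.8,-80.5,153.8,-78.9,-1],[23.5,23.5,-87.8,-80.5,153.8,-78.9,-1],[23.5,23.5,-87.8,-80.5,153.8,-78.9,-1],[23.5,23.5,-87.8,-80.5,153.8,-78.9,-1]])

```text
time_s: 15.75
ee_pos: [637.2, -175.3, 141.0]
ee_rot: [-180.0, -30.0, 115.4]
force: [-0.2, -0.1, -0.1]
gripper_width: 0.6
gripper_force: 0.0
```

Run:
```python
from h import *
s=state();print(tray(s['ee_pos']),pose('a',-12,K=32,out=45)[0]+[0,0,140],s['qpos'].round(1))
for n,r in(("scene",range(160,212,2)),("top",range(150,228,2))):
    m=brown(n)
    h=hsv(n);m2=((h[...,0]>155)&(h[...,1]>70))
    for v in r: print(v,''.join('#' if m2[v,i] else '.o'[m[v,i]] for i in range(270 if n=="scene" else 298,355 if n=="scene" else 385)))
```

```text
[-153.76101172   -0.7754817   140.96550283] [-153.84796312    0.          141.93530734] [-26.2  41.7  62.4  18.3  99.7 -52.3]
160 ...............................oooooooo..o.ooooooooooooooooooo.......................
162 ...................ooooo..........................ooooooooooooooooooo................
164 ..................ooooooooooo....################....ooooooooooooooo.................
166 ................ooooooooooo...######################...ooooooooooooo.................
168 ..............ooooooooooo...............................oooooooooooo.................
170 .............oooooooooooo................................ooooooooooo.................
172 ...........ooooooooooooooo..##########################..oooooooooooo.................
174 .........ooooooooooooooooo..##########################..ooooooooooooo................
176 ........oooooooooooooooooo..#########################...oooooooooooooooooooooooooo...
178 ......oooooooooooooooooooo....#####################..#..ooooooooooooooooooooooooo....
180 .....ooooooooooooooooooooooooooo..##############..###...oooooooooooooo
[... 4253 characters left out ...]
ooooooooooooooo.........................................
214 ...............ooooooooooooooooooooooooooo.............................................
216 ................oooooooooooooooooooooo.................................................
218 .................ooooooooooooooooo.....................................................
220 ..................ooooooooooooo........................................................
222 ....................ooooooo............................................................
224 ....................ooo................................................................
226 .......................................................................................
```

Emit:
carry_out(commands=[[0,0,0,-35,0,60,-1],[0,0,0,-60,0,104,-1],[0,0,0,-68,0,117,-1],[0,0,0,-70,0,121.2,-1],[0,0,0,-70,0,121.2,-1]])

```text
time_s: 16.45
ee_pos: [636.3, -175.3, 2.2]
ee_rot: [180.0, -30.0, 115.4]
force: [0.1, 0.2, 0.3]
gripper_width: 0.6
gripper_force: 0.0
```

Run:
```python
from h import *
s=state();a=pose('a',-12,K=32,out=45);print(tray(s['ee_pos']),a[0],s['force'])
r=lambda p:tray(p).round(1)
print("d top outer, topcam",[r(onz("top",u,v,100)) for u,v in((324,177.5),(301,190),(311,184.5))])
print("d top scene",[r(onz("scene",u,v,100)) for u,v in((300.5,179.5),(308.5,182),(314,183.5))])
setcmd(*a)
rows([pose('a',-12,K=32),pose('a',-5,K=32),pose('a',3,K=34)]+[pose('a',g) for g in(11,19,27,35,43,51,57,60,66,72,78,83,86,88)]+[pose('a',88,out=30)])
```

```text
[-1.53429776e+02  6.23481941e-02  2.21420363e+00] [-153.84796312    0.            1.93530734] [0.06537165 0.22557299 0.30132815]
d top outer, topcam [array([ 25.1, -60.7, 100. ]), array([107.8, -58.3, 100. ]), array([ 71.8, -59.5, 100. ])]
d top scene [array([ -3.8, -58. , 100. ]), array([ 22.5, -58. , 100. ]), array([ 40. , -57.2, 100. ])]
[0.0, 0.0, 0.0, 39.0, 0.0, 22.5]
[0.0, 0.0, 0.0, 41.0, 0.0, 16.7]
[0.0, 0.0, 0.0, 44.1, 0.0, 12.5]
[0.0, 0.0, 0.0, 48.1, 0.0, 9.8]
[0.0, 0.0, 0.0, 52.8, 0.0, 4.6]
[0.0, 0.0, 0.0, 58.2, -0.0, 0.2]
[0.0, 0.0, 0.0, 64.2, 0.0, -3.4]
[0.0, 0.0, 0.0, 70.6, 0.0, -6.2]
[0.0, 0.0, 0.0, 77.3, 0.0, -8.0]
[0.0, 0.0, 0.0, 82.5, -0.0, -8.8]
[0.0, 0.0, 0.0, 85.1, -0.0, -9.0]
[0.0, -6.0, 0.0, 86.6, -0.0, -10.8]
[0.0, -12.0, -0.0, 88.2, -0.0, -12.4]
[0.0, -18.0, -0.0, 90.0, -0.0, -13.9]
[0.0, -23.0, -0.0, 91.7, -0.0, -15.0]
[0.0, -26.0, -0.0, 92.7, 0.0, -15.5]
[0.0, -28.0, -0.0, 93.4, 0.0, -15.9]
[0.0, -28.0, -0.0, 67.4, 0.0, -30.9]
```

Emit:
carry_out(commands=[[0,0,0,20,0,11,-1],[0,0,0,39,0,22.5,-1],[0,0,0,39,0,22.5,-1],[0,0,0,41,0,16.7,-1],[0,0,0,44.1,0,12.5,-1],[0,0,0,48.1,0,9.8,-1],[0,0,0,52.8,0,4.6,-1],[0,0,0,58.2,0,0.2,-1],[0,0,0,64.2,0,-3.4,-1],[0,0,0,70.6,0,-6.2,-1],[0,0,0,77.3,0,-8,-1],[0,0,0,82.5,0,-8.8,-1],[0,0,0,85.1,0,-9,-1],[0,-6,0,86.6,0,-10.8,-1],[0,-12,0,88.2,0,-12.4,-1],[0,-18,0,90,0,-13.9,-1],[0,-23,0,91.7,0,-15,-1],[0,-26,0,92.7,0,-15.5,-1],[0,-26,0,92.7,0,-15.5,-1]])

```text
time_s: 18.35
ee_pos: [604.3, -108.0, 62.4]
ee_rot: [180.0, -4.0, 115.6]
force: [0.5, 0.0, -0.2]
gripper_width: 0.7
gripper_force: 0.0
```

```bash
cat >> h.py <<'E'
def show():
  for n,r,c in(("scene",range(146,210,2),(270,355)),("top",range(150,228,2),(298,385))):
    f=grab_frame(n);m=brown(n,f);h=hsv(n,f);m2=((h[...,0]>155)&(h[...,1]>70))
    for v in r: print(v,''.join('#' if m2[v,i] else '.o'[m[v,i]] for i in range(*c)))
E
python3 - <<'E'
from h import *
s=state();a=pose('a',86);print(tray(s['ee_pos']),a[0],s['force'],s['ee_rot'])
setcmd(*a)
b,qb=pose('b',8,K=35,out=45)
rows([(a[0]+[-25,0,0],a[1]),(a[0]+[-60,0,100],down(0)),(b+[0,0,110],down(0)),(b+[0,0,110],qb)])
E
```

```text
[-78.87378759   0.08836719  62.4175059 ] [-81.36298706   0.          61.71271613] [ 0.47122035  0.02408128 -0.21520432] [179.97184916  -3.99107874 115.57026649]
[0.0, 0.0, 0.0, -24.9, 0.0, -1.7]
[-0.0, -4.0, -0.0, -52.9, -0.0, -103.9]
[-0.0, -4.0, -0.0, 239.0, 0.0, -48.4]
[0.0, -34.0, 0.0, 239.0, 0.0, -48.4]
```

Run:
```python
from h import *
for i in range(4):
    grab_frame("top");s=state();print(tray(s['ee_pos']),s['force'])
p,r=pose('a',-12,K=32,out=45);print(p+r.apply([92.7,0,-15.5]))
show()
```

```text
[-7.99364725e+01  2.59275903e-02  6.20297847e+01] [-0.05285429 -0.00601525  0.40066046]
[-8.07876346e+01  1.92473940e-02  6.17213386e+01] [ 0.20221763  0.07219823 -0.33756295]
[-8.13793241e+01  7.42064445e-02  6.14778310e+01] [ 0.29227417 -0.04683527 -0.81242292]
[-81.74261025   0.17638481  61.29634007] [-0.69642359  0.46573848  0.41988133]
[-81.31740818   0.          61.7087011 ]
146 ...............oo.ooo................................................................
148 ..................ooo................................................................
150 .....................................................................................
152 ................................oo...................................................
154 ..............................ooooooooooo............................................
156 .............................ooooooooooooooooooo.....................................
158 ...........................oooooooooooooooooooooooooooo..............................
160 ..........................ooooooooooooo....ooooooooooooooooooo....................
[... 5051 characters left out ...]
ooooooooooooooo.........................................
214 ...............ooooooooooooooooooo.ooooooo.............................................
216 ................oooooooooooooooooooooo.................................................
218 .................ooooooooooooooooo.....................................................
220 ...................oooooooooooo........................................................
222 ...................oooooooo............................................................
224 ....................ooo................................................................
226 .......................................................................................
```

Run:
```python
from h import *
r=lambda n,u,v,z=100:tray(onz(n,u-.5,v,z)).round(1).tolist()
print("a top outer scene",[r("scene",*p) for p in((297.5,158),(292,164),(286,172),(284,174))])
print("c top outer scene",[r("scene",*p) for p in((311,154),(317,156),(325,158),(332,160))])
print("d top inner scene",[r("scene",*p) for p in((301.5,179.2),(309,181.2),(315,183.2))])
print("a top outer topcam",[r("top",*p) for p in((351,168),(353,172),(354.5,175),(355,178))])
print("d top outer topcam",[r("top",*p) for p in((343,168),(336,172),(329,176),(324,178))])
print("c top outer topcam",[r("top",*p) for p in((348,210),(344,212),(340,214),(336,216),(332,218))])
```

```text
a top outer scene [[-57.3, 26.2, 100.0], [-60.0, -6.3, 100.0], [-59.7, -46.6, 100.0], [-61.0, -57.1, 100.0]]
c top outer scene [[-27.3, 61.1, 100.0], [-6.0, 59.9, 100.0], [20.8, 61.3, 100.0], [44.4, 61.4, 100.0]]
d top inner scene [[-3.0, -56.2, 100.0], [21.0, -54.9, 100.0], [40.8, -55.5, 100.0]]
a top outer topcam [[-63.3, -49.7, 100.0], [-63.1, -35.5, 100.0], [-62.9, -24.9, 100.0], [-60.0, -15.7, 100.0]]
d top outer topcam [[-40.7, -61.2, 100.0], [-15.2, -59.9, 100.0], [10.3, -58.5, 100.0], [27.2, -60.0, 100.0]]
c top outer topcam [[5.8, 64.2, 100.0], [19.8, 64.1, 100.0], [33.8, 64.0, 100.0], [47.9, 63.9, 100.0], [61.9, 63.8, 100.0]]
```

Wall_a is up, leaning in by only about 0.05 rad. Wall_d leans in by about 0.1 rad because the arm overshoots briefly at the end of a move. I'll back off and measure the true tip from the silhouette before correcting that.

Emit:
carry_out(commands=[[0,0,0,-10,0,-1,-1],[0,0,0,-35,0,-2,-1],[0,-4,0,-60,0,-50,-1],[0,-4,0,-70,0,-70,-1],[0,-4,0,-70,0,-70,-1],[0,-4,0,-70,0,-70,-1],[0,-4,0,-70,0,-70,-1]])

```text
time_s: 19.35
ee_pos: [636.1, -177.4, 124.9]
ee_rot: [-179.9, -0.1, 115.4]
force: [0.4, 0.2, 0.1]
gripper_width: 0.2
gripper_force: 0.0
```

Run:
```python
from h import *
p,q=pose('a',86);setcmd(p+q.apply([-70,0,-70]),down(0))
s=state();P=s['ee_pos'];print(tray(P),tray(cmd()[0]),s['ee_rot'])
for k in(0,20,40,79):print(k,proj("scene",P+[0,0,k]).round(1),[proj("scene",world(tray(P)+[x,y,k])).round(0).tolist() for x in(-16,16) for y in(-13.5,13.5)])
f=grab_frame("scene");h=hsv("scene",f)
u,v=proj("scene",P).astype(int)
for y in range(v-34,v+12): print(y,' '.join('%3d'%g for g in h[y,u-22:u+24:2,2]))
```

```text
[-155.20491629    1.0594206   124.94666521] [-1.56075424e+02 -1.55889235e-14  1.26659246e+02] [-1.79893850e+02 -1.06018628e-01  1.15397472e+02]
0 [264.9 148.2] [[258.0, 149.0], [263.0, 144.0], [267.0, 152.0], [271.0, 147.0]]
20 [264.3 143.1] [[258.0, 144.0], [262.0, 139.0], [267.0, 147.0], [271.0, 142.0]]
40 [263.7 137.9] [[257.0, 139.0], [261.0, 134.0], [266.0, 142.0], [270.0, 137.0]]
79 [262.5 127.4] [[256.0, 129.0], [260.0, 124.0], [265.0, 131.0], [269.0, 126.0]]
114 147 141  52  19  25  61  21  24  20  19  23  21  14  57  27  23  21  17 109 126 114 130 148
115 149 107  23  14  57  59  23  41  44  23  24  19  23  58  34  24  21  17 110 113 113 127 149
116 137  53  16  26  73  33  23  28  65  35  22  17  50  45  59  42  16  14  94 111 126 126 150
117  34  25  19  56  60  18  21  21  22  21  18  22  61  28  31  60  17  17 101 121 123 125 149
118  26  32  31  55  53  21  21  18  28  22  17  50  50  23  25  40  32  42 119 122 103 127 146
119  33  33  33  34  39  21  20  18  31  23  18  62  30  23  21  24  35  86 121 108 115 119 147
120  33  33  34  32  32  32  26  27  33  22  18  38  
[... 3086 characters left out ...]
 103  98  84 117 149 147 148
153 149 148 148 146 125 111  77  98 110 111 111 104 103 104 104 104 102  84  90 113 150 148 149
154 147 150 145 125 113 112  93  82 107 111 109 103 103 104 103 102  91  78  98 104 148 150 150
155 148 149 124 112 113 113  90  78  85 104 102 101 101 101  97  91  75  87  90 106 147 150 149
156 148 144 112 113 113 114  84  91  74  76  81  88  85  84  71  73  84  89  82 100 147 147 149
157 150 128 112 112 114 113  92  86  86  78  69  69  67  68  71  84  92  80  89 105 148 148 147
158 150 124 110 111 113 111  91  74  87  94  84  80  78  81  87  94  85  78  96 116 148 149 148
159 150 112 110 110 112 110  88  89  72  86  93  94  94  94  90  74  75  88  84 135 148 147 147
```

The silhouette bottom is at v≈143, with 152 predicted. The true tip is therefore about 29 mm behind the reported TCP, and the 32 mm width is confirmed. Next I'll ease wall_d outwards with the finger's end face, coming over the dishes.

```bash
cat >> h.py <<'E'
def endpush(w,al=60):
    n=N[w];s,c=np.sin(np.radians(al)),np.cos(np.radians(al)); z=s*n-c*Z; x=c*n+s*Z
    return R.from_matrix(np.c_[x,np.cross(z,x),z])
def dtop():
    m=brown("scene");out=[]
    for u in range(300,318,2):
        v=195
        while m[v,u]: v-=1
        out.append(v+1)
    return out
E
python3 - <<'E'
from h import *
q=endpush('d');print(q.as_matrix().round(2))
rows([([-156,0,200],down(0)),([0,40,230],q)])
ax=q.as_matrix()[:,2]
rows([(np.array([0,-78.5,95])-80*ax,q),([0,-78.5,95],q),([0,-84,95],q)])
print(dtop())
E
```

```text
[[ 0.   -1.    0.  ]
 [-0.5   0.   -0.87]
 [ 0.87  0.   -0.5 ]]
[0.0, 0.0, 0.0, 0.1, 0.0, -73.3]
[-46.7, 46.7, 80.9, 156.1, -40.0, -103.3]
[-0.0, 0.0, 0.0, -57.6, 0.0, 90.1]
[-0.0, 0.0, 0.0, -57.6, 0.0, 170.1]
[-0.0, 0.0, 0.0, -54.8, 0.0, 174.9]
[196, 196, 181, 182, 182, 183, 184, 184, 185]
```

Emit:
carry_out(commands=[[0,0,0,0,0,-40,-1],[0,0,0,0,0,-73.3,-1],[-46.7,46.7,80.9,156.1,-40,-103.3,-1],[-46.7,46.7,80.9,156.1,-40,-103.3,-1],[-46.7,46.7,80.9,156.1,-40,-103.3,-1],[-46.7,46.7,80.9,156.1,-40,-103.3,-1],[-46.7,46.7,80.9,156.1,-40,-103.3,-1],[-46.7,46.7,80.9,156.1,-40,-103.3,-1],[-46.7,46.7,80.9,156.1,-40,-103.3,-1],[-46.7,46.7,80.9,156.1,-40,-103.3,-1],[-46.7,46.7,80.9,156.1,-40,-103.3,-1],[-46.7,46.7,80.9,156.1,-40,-103.3,-1],[-46.7,46.7,80.9,156.1,-40,-103.3,-1],[-46.7,46.7,80.9,156.1,-40,-103.3,-1],[-46.7,46.7,80.9,156.1,-40,-103.3,-1],[-46.7,46.7,80.9,156.1,-40,-103.3,-1],[-46.7,46.7,80.9,156.1,-40,-103.3,-1],[-46.7,46.7,80.9,156.1,-40,-103.3,-1]])

```text
time_s: 21.25
ee_pos: [535.1, -54.2, 230.8]
ee_rot: [179.6, -60.0, 25.9]
force: [0.0, -0.4, 0.1]
gripper_width: 0.3
gripper_force: 0.0
```

Run:
```python
from h import *
s=state();print(tray(s['ee_pos']),(RT.inv()*R.from_euler('xyz',s['ee_rot'],degrees=True)).as_matrix().round(2),s['qpos'].round(0));print(dtop())
```

```text
[ -0.62505639  39.43831619 230.80237593] [[ 0.   -1.    0.  ]
 [-0.5  -0.   -0.87]
 [ 0.87  0.   -0.5 ]] [-39.   4. 132.  84.  52. -37.]
[196, 196, 181, 182, 182, 183, 184, 184, 185]
```

Emit:
carry_out(commands=[[0,0,0,-30,0,45,-1],[0,0,0,-57.6,0,90.1,-1],[0,0,0,-57.6,0,120,-1],[0,0,0,-57.6,0,150,-1],[0,0,0,-57.6,0,164,-1],[0,0,0,-57.6,0,170.1,-1],[0,0,0,-57.6,0,170.1,-1],[0,0,0,-57.6,0,170.1,-1]])

```text
time_s: 22.1
ee_pos: [643.1, -2.4, 97.1]
ee_rot: [179.7, -60.3, 25.8]
force: [-1.8, 0.3, 4.8]
gripper_width: 0.5
gripper_force: 2.4
```

Run:
```python
from h import *
s=state();print(tray(s['ee_pos']),s['force']);print(dtop());show()
```

```text
[ -0.17489646 -80.26826841  97.14715482] [-1.80995727  0.27051309  4.75456663]
[196, 196, 181, 182, 182, 183, 183, 184, 185]
146 .......................................oo........ooo..ooooooo........................
148 ................................................oo...................................
150 .................................................oo..................................
152 ................................ooo..................................................
154 ..............................ooooo..................oo..............................
156 ............................oooooo..................oo...............................
158 ...........................ooooooo...................oo..............................
160 .........................oooooooo................oooooooooooooo......................
162 ........................oooooo...............##....oooooooooooooooo..................
164 ......................oooooo...#............#######..ooooooooooooooo.................
166 .....................ooooo...##.............########...ooooooooooooo...
[... 4792 characters left out ...]
........................................................
214 ...............ooooooo...........................................o..#oo................
216 ................oooooooo...............................#....o..........................
218 ..................ooooooo..............................o...............................
220 ..................ooooooo..............................................................
222 ...................ooooooo.............................................................
224 ....................ooo................................................................
226 .......................................................................................
```

The 4.8 N upward force means the finger is grazing the dish lid. I'll raise it, move clear of the dishes, lower it, then push out in small steps.

Run:
```python
from h import *
q=endpush('d');setcmd([0,-78.5,95],q)
rows([([0,-76,103],q),([0,-84,102],q),([0,-85,98],q),([0,-87,97],q),([0,-89,97],q)])
```

```text
[0.0, 0.0, 0.0, 5.7, 0.0, -6.2]
[0.0, 0.0, 0.0, 8.8, -0.0, 1.3]
[0.0, 0.0, 0.0, 5.8, 0.0, 4.1]
[0.0, 0.0, 0.0, 6.0, 0.0, 6.4]
[0.0, 0.0, 0.0, 7.0, 0.0, 8.1]
```

Emit:
carry_out(commands=[[0,0,0,5.7,0,-6.2,-1],[0,0,0,5.7,0,-6.2,-1],[0,0,0,8.8,0,1.3,-1],[0,0,0,8.8,0,1.3,-1],[0,0,0,5.8,0,4.1,-1],[0,0,0,5.8,0,4.1,-1],[0,0,0,6,0,6.4,-1],[0,0,0,7,0,8.1,-1],[0,0,0,7,0,8.1,-1],[0,0,0,7,0,8.1,-1]])

```text
time_s: 23.25
ee_pos: [650.7, 1.7, 96.9]
ee_rot: [179.9, -60.0, 25.6]
force: [-0.1, -0.5, 0.4]
gripper_width: 0.3
gripper_force: 0.0
```

Run:
```python
from h import *
s=state();print(tray(s['ee_pos']),s['force']);print(dtop())
m=brown("scene");h=hsv("scene");m2=((h[...,0]>155)&(h[...,1]>70))
for v in range(160,204,2):print(v,''.join('#' if m2[v,i] else '.o'[m[v,i]] for i in range(270,355)))
```

```text
[  0.29756902 -88.87359188  96.92948779] [-0.09845369 -0.49849602  0.3726553 ]
[196, 196, 181, 182, 183, 184, 184, 185, 185]
160 .........................ooooooo...................ooooooooo.........................
162 ........................oooooooo..................ooooooooooooooo....................
164 ......................ooooooo...............#####....ooooooooooooo...................
166 .....................oooooo...#............#########...oooooooooooo..................
168 ...................oooooo...............................oooooooooooo.................
170 ..................ooooooo................................ooooooooooo.................
172 ................ooooooooo...#............#########......oooooooooooo.................
174 ...............oooooooooo..............###############..ooooooooooooo................
176 .............ooooooooooooo............###############...oooooooooooooooooooooooooo...
178 .............ooooooooooooo...........###############.#..ooooooooooooooooooooooooo....
180 .............oooooooooooooooooooo...#############..##...ooooooooooooooo
[... 304 characters left out ...]
oooooooooooooooooooooooooooooooooooooooooooooooooooooooooooo..........
190 .................ooooooooooooooooooooooooooooooooooooooooooooooooooooooooo...........
192 .......................ooooooooooooooooooooooooooooooooooooooooooooooooo.............
194 ..............................ooooooooooooooooooooooooooooooooooooooooo..............
196 ....................................oooooooooooooooooooooooooooooooooo...............
198 ..........................................ooooooooooooooooooooooooooo................
200 .................................................ooooooooooooooooooo.................
202 ......................................................oooooooooooo...................
```

Emit:
carry_out(commands=[[0,0,0,0.4,0,0.8,-1],[0,0,0,0.8,0,1.5,-1],[0,0,0,0.8,0,1.5,-1],[0,0,0,0.8,0,1.5,-1]])

```text
time_s: 23.8
ee_pos: [652.2, 2.4, 96.9]
ee_rot: [179.9, -60.0, 25.6]
force: [-0.9, -0.4, 0.7]
gripper_width: 0.4
gripper_force: 0.0
```

Run:
```python
from h import *
s=state();p=tray(s['ee_pos']);print(p,s['force']);print(dtop(),dtop())
q=endpush('d');ax=q.as_matrix()[:,2];c=np.array([0,-90.7,96.9]);setcmd(c,q)
rows([(c-ax*10+[0,6,2],q),(c-90*ax+[0,6,20],q),([40,30,230],q)])
b,qb=pose('b',8,K=44,out=50);rows([(b+[20,0,130],qb)])
```

```text
[  0.30670491 -90.56302544  96.93483031] [-0.8567406  -0.38486425  0.69745643]
[196, 196, 182, 182, 183, 184, 185, 185, 186] [196, 196, 182, 182, 183, 184, 185, 185, 186]
[0.0, 0.0, 0.0, -1.3, -0.0, -16.2]
[0.0, 0.0, 0.0, 14.3, -0.0, -105.2]
[0.0, 0.0, 0.0, 54.9, -40.0, -171.1]
[25.4, -69.3, -94.6, -63.9, -134.1, 71.6]
```

Emit:
carry_out(commands=[[0,0,0,-1.3,0,-16.2,-1],[0,0,0,6,0,-55,-1],[0,0,0,14.3,0,-105.2,-1],[0,0,0,35,-20,-140,-1],[0,0,0,54.9,-40,-171.1,-1],[0,0,0,54.9,-40,-171.1,-1],[0,0,0,54.9,-40,-171.1,-1]])

```text
time_s: 24.6
ee_pos: [525.8, -13.5, 230.8]
ee_rot: [179.6, -60.1, 25.8]
force: [-0.5, -0.4, -0.1]
gripper_width: 0.3
gripper_force: 0.0
```

Emit:
carry_out(commands=[[25.4,-69.3,-94.6,-63.9,-134.1,71.6,-1],[25.4,-69.3,-94.6,-63.9,-134.1,71.6,-1],[25.4,-69.3,-94.6,-63.9,-134.1,71.6,-1],[25.4,-69.3,-94.6,-63.9,-134.1,71.6,-1],[25.4,-69.3,-94.6,-63.9,-134.1,71.6,-1],[25.4,-69.3,-94.6,-63.9,-134.1,71.6,-1],[25.4,-69.3,-94.6,-63.9,-134.1,71.6,-1],[25.4,-69.3,-94.6,-63.9,-134.1,71.6,-1],[25.4,-69.3,-94.6,-63.9,-134.1,71.6,-1],[25.4,-69.3,-94.6,-63.9,-134.1,71.6,-1],[25.4,-69.3,-94.6,-63.9,-134.1,71.6,-1],[25.4,-69.3,-94.6,-63.9,-134.1,71.6,-1],[25.4,-69.3,-94.6,-63.9,-134.1,71.6,-1],[25.4,-69.3,-94.6,-63.9,-134.1,71.6,-1],[25.4,-69.3,-94.6,-63.9,-134.1,71.6,-1],[25.4,-69.3,-94.6,-63.9,-134.1,71.6,-1],[25.4,-69.3,-94.6,-63.9,-134.1,71.6,-1],[25.4,-69.3,-94.6,-63.9,-134.1,71.6,-1]])

```text
time_s: 26.4
ee_pos: [495.0, 121.2, 136.6]
ee_rot: [-179.7, 30.0, 115.6]
force: [-0.2, -1.1, -0.1]
gripper_width: 0.5
gripper_force: 0.0
```

Run:
```python
from h import *
s=state();b,qb=pose('b',8,K=44,out=50);print(tray(s['ee_pos']),b+[20,0,130],s['ee_rot'],s['qpos'].round(0),s['time_s'])
print((RT*qb).as_euler('xyz',degrees=True))
show()
rows([(b,qb)]);rows([pose('b',g,K=44) for g in(8,16,24,32,40,48,55,60,66,72,77,80,83)])
```

```text
[175.05283903   0.47904972 136.5829251 ] [174.1481561    0.         138.87300114] [-179.7351732    29.96486467  115.56272085] [ 33.  17. 107. -33.  65.  24.] 26.4
[180.   30.  115.4]
146 .....................................................................................
148 .....................................................................................
150 .....................................................................................
152 ................................oo...................................................
154 ..............................ooooooooooo............................................
156 .............................ooooooooooooooooooo.....................................
158 ...........................oooooooooooooooooooooooooooo..............................
160 ..........................oooooooooooooooooooooooooooooooooooo.......................
162 ........................oooooooo..................oooooooooooooooooo.................
164 .......................oooooo....################....ooooooooooooooo.................
166 .............
[... 5374 characters left out ...]
.................ooo................................................................
226 .......................................................................................
[-0.0, -0.0, -0.0, 47.7, 0.1, 122.6]
[-0.0, -0.0, -0.0, -43.4, -0.0, 24.9]
[-0.0, -0.0, -0.0, -47.8, -0.0, 19.6]
[-0.0, -0.0, -0.0, -53.0, -0.0, 14.9]
[-0.0, -0.0, -0.0, -58.7, -0.0, 10.9]
[-0.0, -0.0, -0.0, -65.0, -0.0, 7.8]
[-0.0, -0.0, -0.0, -71.6, -0.0, 5.6]
[-0.0, -0.0, -0.0, -77.6, -0.0, 4.5]
[-0.0, -0.0, -0.0, -82.0, -0.0, 4.1]
[-0.0, 6.0, -0.0, -82.7, -0.0, 2.3]
[-0.0, 12.0, -0.0, -83.6, -0.0, 0.5]
[-0.0, 17.0, -0.0, -84.5, -0.0, -0.9]
[-0.0, 20.0, -0.0, -85.1, -0.0, -1.7]
[-0.0, 23.0, -0.0, -85.8, -0.0, -2.4]
```

Emit:
carry_out(commands=[[0,0,0,20,0,45,-1],[0,0,0,40,0,92,-1],[0,0,0,47.7,0.1,122.6,-1],[0,0,0,47.7,0.1,122.6,-1],[0,0,0,47.7,0.1,122.6,-1]])

```text
time_s: 27.0
ee_pos: [504.5, 102.1, 9.4]
ee_rot: [180.0, 30.0, 115.3]
force: [0.6, 0.1, 0.2]
gripper_width: 0.4
gripper_force: 0.0
```

Emit:
carry_out(commands=[[0,0,0,-22,0,12,-1],[0,0,0,-43.4,0,24.9,-1],[0,0,0,-43.4,0,24.9,-1],[0,0,0,-47.8,0,19.6,-1],[0,0,0,-53,0,14.9,-1],[0,0,0,-58.7,0,10.9,-1],[0,0,0,-65,0,7.8,-1],[0,0,0,-71.6,0,5.6,-1],[0,0,0,-77.6,0,4.5,-1],[0,0,0,-82,0,4.1,-1],[0,6,0,-82.7,0,2.3,-1],[0,12,0,-83.6,0,0.5,-1],[0,17,0,-84.5,0,-0.9,-1],[0,20,0,-85.1,0,-1.7,-1],[0,20,0,-85.1,0,-1.7,-1],[0,20,0,-85.1,0,-1.7,-1],[0,23,0,-85.8,0,-2.4,-1],[0,23,0,-85.8,0,-2.4,-1],[0,23,0,-85.8,0,-2.4,-1]])

```text
time_s: 28.9
ee_pos: [534.9, 36.8, 53.3]
ee_rot: [-179.9, 7.1, 115.4]
force: [-0.3, 0.9, -0.1]
gripper_width: 0.3
gripper_force: 0.0
```

Run:
```python
from h import *
s=state();p=pose('b',83,K=44);print(tray(s['ee_pos']),p[0],s['force'],s['time_s']);setcmd(*p)
rows([pose('b',86,K=44),pose('b',88,K=44),pose('b',90,K=44)])
r=lambda n,u,v,z=100:tray(onz(n,u-.5,v,z)).round(1).tolist()
print("d inner scene",[r("scene",*q) for q in((298,179.5),(305,181.5),(311.2,183.5))])
print("d outer top",[r("top",*q) for q in((343,168),(335,172),(327,176),(319,180))])
print("a outer scene",[r("scene",*q) for q in((297,158),(291.5,165),(287,172))])
show()
```

```text
[81.65884629  0.58279594 53.27279003] [81.09704679  0.         53.76162873] [-0.32461692  0.87450263 -0.06946265] 28.9
[-0.0, 3.0, 0.0, -0.3, 0.0, -0.9]
[-0.0, 5.0, 0.0, -0.6, 0.0, -1.5]
[0.0, 7.0, 0.0, -0.9, 0.0, -2.1]
d inner scene [[-11.9, -61.6, 100.0], [10.8, -60.9, 100.0], [31.2, -61.2, 100.0]]
d outer top [[-40.7, -61.2, 100.0], [-12.4, -61.3, 100.0], [15.9, -61.4, 100.0], [44.2, -61.5, 100.0]]
a outer scene [[-58.8, 25.6, 100.0], [-59.2, -11.1, 100.0], [-57.0, -45.4, 100.0]]
146 .....................................................................................
148 ......................................................................#..............
150 .....................................................................................
152 ................................oo...........................o....ooo................
154 ..............................ooooooooooo..........................oooo..oo..........
156 .............................ooooooooooooooooooo..............oo.....................
158 ...........................oooooooooooooooooooooooooooo.oo...oo....o
[... 5155 characters left out ...]
.oooooooooooooo.........................................
214 .................................ooooooooo.............................................
216 ..................................oooo.................................................
218 .......................................................................................
220 .......................................................................................
222 .......................................................................................
224 .......................................................................................
226 .......................................................................................
```

Emit:
carry_out(commands=[[0,0,0,8,0,0,-1],[0,0,0,40,0,0,-1],[0,0,0,80,0,-40,-1],[0,0,0,120,0,-80,-1],[0,0,0,120,0,-80,-1],[0,0,0,120,0,-80,-1]])

```text
time_s: 29.6
ee_pos: [480.3, 154.7, 119.6]
ee_rot: [179.9, 7.1, 115.6]
force: [-0.5, -0.5, 0.2]
gripper_width: 0.5
gripper_force: 0.0
```

Run:
```python
from h import *
p,q=pose('b',83,K=44);setcmd(p+q.apply([120,0,-80]),q);print(tray(cmd()[0]),tray(state()['ee_pos']))
a=cv2.resize(grab_frame("scene")[143:213,270:345,::-1],(400,373),interpolation=cv2.INTER_CUBIC)
b=cv2.resize(grab_frame("top")[157:222,308:378,::-1],(400,371),interpolation=cv2.INTER_CUBIC)
cv2.imwrite("pics/fin.png",np.hstack([a[:371],b]))
```

```text
[2.09952132e+02 2.74205052e-14 1.18541000e+02] [211.63094699  -0.60756335 119.55039518]
```

View pics/fin.png

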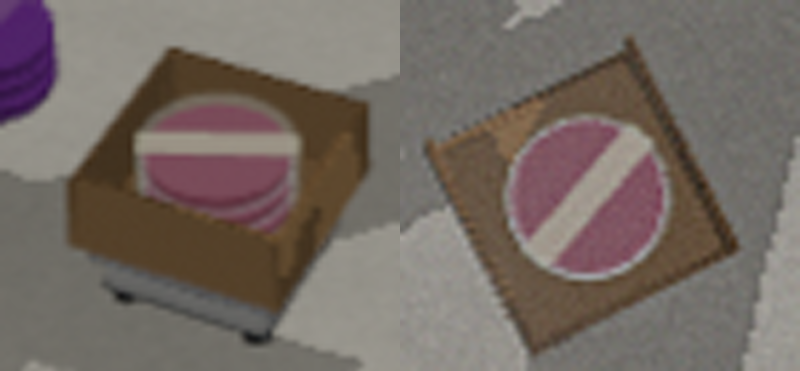

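The montage shows a closed box around the dishes. In the top half the wall-top corners are at (630,38), (738,250), (428,145) and (530,352), and the disc centre is (586,197).

Run:
```python
from h import *
T=lambda x,y,z=100:tray(onz("top",308+((x-400)+.5)/5.714-.5,157+(y+.5)/5.714-.5,z)).round(1).tolist()
S=lambda x,y,z=100:tray(onz("scene",270+(x+.5)/5.333-.5,143+(y+.5)/5.333-.5,z)).round(1).tolist()
print("top ad ac bd bc",[T(*p) for p in((630,38),(738,250),(428,145),(530,352))],"dish",T(586,197,96.5))
print("scene ac ad bc bd",[S(*p) for p in((170,47),(68,182),(368,102),(280,240))],"dish",S(218,144,96.5))
print("base corner z50 ad, bd scene",S(70,245,46),S(275,310,46))
```

```text
top ad ac bd bc [[-62.7, -67.0, 100.0], [-61.9, 64.4, 100.0], [63.9, -64.6, 100.0], [65.4, 62.7, 100.0]] dish [-1.0, 0.4, 96.5]
scene ac ad bc bd [[-58.9, 61.0, 100.0], [-58.5, -69.3, 100.0], [67.6, 62.9, 100.0], [68.8, -63.3, 100.0]] dish [2.5, -2.3, 96.5]
base corner z50 ad, bd scene [-63.0, -65.3, 46.0] [66.3, -64.6, 46.0]
```

The walls measure within about 0.07 rad of upright and the dishes within about 1 mm of centre. The robot is clear, so I'm handing in.

```bash
python3 -c "
from workcell import workorder
print(workorder.job_done())"
```

```text
the job is handed in; nothing more can be done
None
```

The job is handed in, with no verdict returned: by camera the dishes sit about 1 mm from the middle of the base and all four walls are up (a and d lean in about 0.05–0.08 rad, left uncorrected), the finger briefly pressed the dish lid with about 5 N, and the bystanders were not touched.

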